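# Trial-fit a taper post in the dusting stand

## Task

Try the fit of the orange-headed taper post in the blue dusting stand: take it from its rack, push it gently into the bore with a twist so that its tang finds the drive slot, seat it fully home with its collar down on the rim, and let go. Then free it with the red-handled wedge, not by pulling: slide the blade along the brass rails through the tunnel under the post until the wedge's handle comes up against the rails, and leave wedge and post standing there, the post raised loose on the blade. Push gently, never harder than about 60 N anywhere, and do not disturb the powder jar, glove box, brush and loupe.

Things in the scene. Friction and masses are not known exactly. Their poses are not given: they have to be found in the camera images.
- post_head (a point): Centre of the loose taper post's orange head, the part to grip: 44 mm along its x, 20 along y, 40 tall (top 20 mm above this point; black stripe along x on top). Upright, z up. Under the head a collar 48 mm across, its underside 26 mm below this point. Mass about 0.2 kg. At the start the collar rests on the rack and the shank hangs loosely in its hole.
- post_nose (a point): Lowest end of the post's steel shank, 96 mm below the head's centre; axes as the head's. From here up: round nose 7 mm across, 4 mm long; flat tang 16 mm wide along x, 6 mm thick along y, up to 24 mm; cone 18 mm across there, widening to 29 mm at the collar's underside, 70 mm up.
- stand: Fixed blue dusting stand; origin on the table, on the axis of the upright bore, z up. Round housing 64 mm across, flat rim 90 mm high. Bore 34 mm wide with four sprung brass leaves that grip the cone over the last 7 mm of its way (about 8 to 15 N of push) and hold it by friction. Post fully home: collar on the rim, head centre 116 mm above the table.
- stand_slot (a point): Centre of the top of the steel drive plate in the stand's bore, 40 mm above the table; axes as the stand's. Its slot, 20 by 8.5 mm, takes the tang and centres the nose. The slot's length is the stand's x axis turned about z by a hidden angle within 0.6 rad either way; only a twist over 0.15 N m turns it. While the tang is not in line the post stops 16 mm above home.
- stand_mouth (a point): Centre of the stand's flat rim, 90 mm above the table on the bore axis; axes as the stand's.
- stand_rails (a point): Point on the tunnel floor, 14 mm above the table, midway between the outer ends of the brass rails, 85 mm from the bore axis on the stand's -y side; axes as the stand's. The rails are 16 mm apart, 10 mm tall, run to the housing at y = -32 mm and lead into the tunnel (16 mm wide, along y, right through under the bore). The apron floor goes on out to y = -135 mm, 100 mm wide.
- wedge_grip (a point): Point on the axis of the loose wedge's red upright square handle (24 by 24 mm, 68 mm tall), 44 mm above its flat underside; z up. The steel blade, 10 mm wide, runs along +y. Mass about 0.18 kg, mostly near the handle. Fully driven: handle front on the rail ends, handle axis 97 mm from the bore axis, blade flat on the tunnel floor, post raised about 9 mm.
- wedge_tip (a point): Lower edge of the blade's tip, at underside level, 152 mm from the handle's axis; axes as the wedge's. The blade's top is 4 mm high here, rises 1 in 5 to 16 mm at 60 mm from the tip, then stays 16 mm. It meets a seated post's nose when the tip is about 10 mm past the bore axis; from there driving takes about 6 to 20 N.
- rack: Fixed grey block, 70 by 70 mm, 80 mm tall, with a 35 mm hole in which the post waits; origin at the centre of its underside.
- powder_jar: Bystander: closed round powder jar, 84 mm across, 38 mm tall; origin at the centre of its underside.
- glove_box: Bystander: black and purple glove box 120 (x) by 240 (y) by 75 mm tall; origin at the centre of its underside.
- brush: Bystander: dusting brush (blue handle, brown head) lying along its x axis, handle to -x, 195 mm long, 36 mm wide, 20 mm high; origin on the table below the front end of the handle.
- loupe: Bystander: green loupe 48 mm across, 36 mm tall; origin at the centre of its underside.
Not all that is in view belongs to the job. Leave any pink or purple look-alike of the part that bears wedge_grip alone.

How it is judged (in metres and radians):
On the way, in this order (a step that is already met when the one before it is completed fails the run):
1. the post is fully home in the stand, collar on the rim, and let go (z of post_head in the frame of stand between 0.112 and 0.1178 m and horizontal distance between post_head and stand_mouth below 0.004 m and angle between post_head's own z axis and vertical below 0.06 rad and contact force between the fingers and post below 0.1 N), for 0.2 s.
2. the wedge's tip is in the tunnel while the untouched post is still home (all of step 1 and x of wedge_tip in the frame of stand between -0.006 and 0.006 m and z of wedge_tip in the frame of stand between 0.008 and 0.024 m and y of wedge_tip in the frame of stand between -0.025 and 0.025 m), for 0.04 s.
3. the wedge has lifted the post free, the fingers not touching the post (z of post_head in the frame of stand above 0.1225 m and contact force between the fingers and post below 0.1 N and contact force between wedge and post above 0.3 N and x of wedge_tip in the frame of stand between -0.006 and 0.006 m and z of wedge_tip in the frame of stand between 0.008 and 0.024 m and y of wedge_tip in the frame of stand above 0.045 m), for 0.1 s.
At the end, for the whole second after the job is handed in: The wedge is driven through the tunnel to within 6 mm of its handle touching the rail ends, flat on the tunnel floor; the post stands upright (within 0.12 rad) in the bore, raised 6.5 to 14 mm above home on the blade; both are released and at rest (z of post_head in the frame of stand between 0.1225 and 0.13 m and horizontal distance between post_head and stand_mouth below 0.008 m and angle between post_head's own z axis and vertical below 0.12 rad and x of wedge_tip in the frame of stand between -0.006 and 0.006 m and z of wedge_tip in the frame of stand between 0.008 and 0.024 m and y of wedge_tip in the frame of stand between 0.049 and 0.06 m and angle between wedge_tip's own z axis and vertical below 0.08 rad and linear speed of each of post, wedge below 0.02 m/s and contact force between the fingers and post below 0.1 N and contact force between the fingers and wedge below 0.1 N).
It fails at once if the post was pressed into the stand with more than 100 N in all (contact force between post and stand above 100 N).
It fails at once if the wedge was forced against the stand with more than 100 N in all (contact force between wedge and stand above 100 N).
It fails at once if the wedge was forced against the post with more than 100 N in all (contact force between wedge and post above 100 N).
It fails at once if a bystander was disturbed (moved more than 20 mm) (distance of any of powder_jar, glove_box, brush, loupe from where it was at the start of the episode above 0.02 m).
It also fails if it takes over 72 s, if anything falls off the work surface, if the arm or the gripper's body presses on something with over 40 N, if the wrist force passes 120 N, or if a joint passes its speed limit or range.

## Robot

A 6-joint arm with a two-finger parallel gripper is mounted at the origin on the work surface. World frame = base frame: x ahead of the robot, y to its left, z up, the work surface at z = 0. Lengths are in mm, angles in degrees, forces in N, time in s.
With the tool pointing down it reaches from about 350 to 850 mm from the base axis. Payload 8.1 kg.
Tool frame: the origin (TCP) lies midway between the tips of the shut fingers; the grasp point (between the pads) lies 19 mm behind it; x points along the fingers, y is the direction in which the jaws open and shut, and the axes are right-handed (so a half turn about x gives the same grasp; the last joint's range is limited). The gripper opens to 85 mm and grips with 20 to 120 N. Pads are 22 mm wide; open, the fingers measure 114 mm over their backs; the gripper's body (76 mm by 85 mm) begins 54 mm behind the grasp point. The pads swing forward as they close: fully open they stand 13 mm farther back than shut.
Start: joints at [-73.19, 7.471, 85.268, -0, 87.261, -4.893], TCP at [221.903, -557.462, 231.292] pointing down, gripper open.
Joint ranges: [-169.43, 169.43], [-51.17, 129.36], [1.28, 143.12], [-76.62, 256.62], [0, 156.53], [-152.29, 152.29]. Speed limits (degrees/s): [136.94, 136.94, 159.86, 180, 180, 180].

## Interface

Orientations are given as [roll, pitch, yaw] about the fixed x, y, z axes, in that order (R = Rz(yaw) Ry(pitch) Rx(roll)).
In Python, from bench import r gives the robot as it stands.
- The arm moves only by the tool move_arm, never from a script. Its argument "deltas" is a list of rows, each a list of 2 entries, a list of its own where there are three numbers: the shift along the tool's x, y, z in mm, then the turn about the tool's x in degrees. A call has 1 to 12 rows; each row is the pose to reach, as a shift and turn from the pose measured when the call began, along the tool's axes at that moment; what a row does not reach only later rows make up. A row lasts 1/8 s, in which the tool goes at most 62.5 mm and 10.7 degrees, less where a joint would pass 70% of its speed; a pose out of reach is approached as far as the arm can. A call with a gripper value outside its range is refused whole. "jaw" is the opening, from -1 (shut) to 1 (fully open), set as the call begins (left out, the last holds). The fingers move at their own pace and stop on an object; "squeeze" is the grip in N (left out, the last holds). Time passes only in rows, so rows that repeat a pose let the fingers close. It gives the time, the measured TCP pose, the force and the opening at its end, in the units of the state.
- r.sense(): the state, without advancing time (a new reading comes with each control period).
- r.snapshot(name): name is "side" or "top"; returns (picture, depth): 384x512x3 uint8, red, green, blue; 384x512 float32, mm along the optical axis (not along the pixel's ray), 0 where there is no reading.
- r.get_calibration(name): a dict with "fovy" (degrees; the focal length in pixels is half the picture's height over the tangent of half this angle, whatever the lens; pixels are square), "cx", "cy" (the principal point, pixels), "k1" (the pictures are not rectified: a ray, as slopes to the right and down, at radius r is drawn at 1 + k1 r^2 times it, then the intrinsics apply), "position" and "attitude" of the camera in the world. Camera axes: x right, y down, z forward; pixel columns grow to the right and rows downward; lengths in mm; the calibration is good to about 2 mm. A picture is of the moment at which its call begins. get_calibration takes no time and is no camera call.
- r.hand_in(): hands the job in, once; it reports no verdict.
The state is a dict: "time": time; "joint_pos": joint angles; "qd": joint speeds; "joint_efforts": joint torques, N m; "tool_pos": TCP position; "tcp_rot": TCP orientation; "ft_force": force on the tool from outside, world axes, zero at the start; "wrist_torque": the same for the moment, N m; "finger_gap": finger opening in mm.
Only numpy, scipy, OpenCV 4.12 (cv2) and the standard library are available. Lean on these libraries where they do the work, as an engineer would, in place of code of your own. Each camera call takes 0.05 s, during which the arm holds its last target. There are 200 camera calls.

## Working session

There is one attempt and no reset: what is moved stays moved. The work goes in short steps, Python scripts to look and compute and a tool call to move; the robot and the scene stay as the last step left them, time stands still between calls to the robot, and variables do not carry over. Pictures are saved under pics/ and viewed, about 8 in all and at most 12, crops included, and the job is handed in when it is done.

Besides the shell and the picture viewer there is one more tool, called after "Call:" as a command line: name --argument value ..., lists and objects as JSON in quotes. move_arm: Moves the arm, as the interface text tells. Its arguments: {"type":"object","properties":{"deltas":{"type":"array","items":{"type":"array"}},"jaw":{"type":"number"},"squeeze":{"type":"number"}},"required":["deltas"]}

```bash
mkdir -p pics; cat > h.py <<'E'
import numpy as np,cv2
from scipy.spatial.transform import Rotation as R
from bench import r
def cam(n):
    c=r.get_calibration(n);f=192/np.tan(np.radians(c['fovy'])/2);return c,f
def att(c):
    a=np.array(c['attitude'],float)
    if a.shape==(3,3):return a
    return R.from_euler('xyz',a,degrees=True).as_matrix()
def pts(n,uv,depth):
    """world points for pixel list using z-depth list"""
    c,f=cam(n);K=np.array([[f,0,c['cx']],[0,f,c['cy']],[0,0,1.]])
    s=cv2.undistortPoints(np.array(uv,float).reshape(-1,1,2),K,np.array([c['k1'],0,0,0,0.])).reshape(-1,2)
    d=np.c_[s,np.ones(len(s))]
    return (d*np.array(depth,float).reshape(-1,1))@att(c).T+np.array(c['position'])
def rayz(n,uv,z):
    """world points where pixel ray meets height z"""
    c,f=cam(n);p0=np.array(c['position'])
    d=pts(n,uv,np.ones(len(uv)))-p0
    return p0+d*((z-p0[2])/d[:,2])[:,None]
def proj(n,P):
    c,f=cam(n);q=(np.array(P,float)-np.array(c['position']))@att(c)
    s=q[:,:2]/q[:,2:];s=s*(1+c['k1']*(s**2).sum(1))[:,None]
    return s*f+[c['cx'],c['cy']]
def shot(n,tag):
    im,d=r.snapshot(n);np.savez('pics/'+tag,im=im,d=d);cv2.imwrite(f'pics/{tag}.png',im[:,:,::-1]);return im,d
E
python3 - <<'E'
from h import *
print(r.sense())
for n in('side','top'):
    print(n,r.get_calibration(n));shot(n,n+'0')
a=[cv2.imread(f'pics/{n}0.png') for n in('side','top')]
E
```

```text
{'time': 0.0, 'joint_pos': array([-7.31908346e+01,  7.51490277e+00,  8.53320289e+01, -1.03383416e-04,
        8.72617033e+01, -4.89218253e+00]), 'qd': array([ 0.04382233, -0.00738686, -0.03516541,  0.05484492,  0.12594612,
        0.07612971]), 'joint_efforts': array([ 5.98380357e-04, -5.69389808e+01, -5.00555634e+01, -2.62150215e-04,
        1.48413889e-02, -1.44993624e-05]), 'tool_pos': array([ 221.72404086, -556.91404562,  230.22022942]), 'tcp_rot': array([-94.83772376,  89.89136501, 106.86362921]), 'ft_force': array([ 0.06309166,  0.15736234, -0.35181353]), 'wrist_torque': array([-0.04980352, -0.03181397,  0.00172386]), 'finger_gap': 85.60939300629697}
side {'fovy': 47.69415996304573, 'cx': 255.21745665537475, 'cy': 191.88463390802303, 'k1': -0.1692173749582036, 'position': array([306.01956472, 797.9458049 , 986.50705635]), 'attitude': array([-135.87908388,    0.75418652, -161.31605239])}
top {'fovy': 56.37321984949639, 'cx': 256.75893983497656, 'cy': 194.3067531552438, 'k1': -0.02529759358532033, 'position': array([ 467.45423911,  -41.04619236, 1068.2936616 ]), 'attitude': array([-173.07805526,    1.95532786,  -88.55879253])}
```

View pics/top0.png

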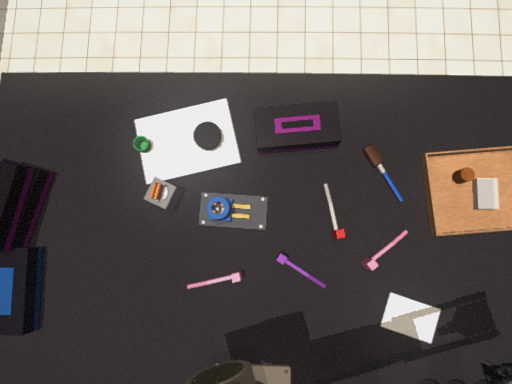

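View pics/side0.png

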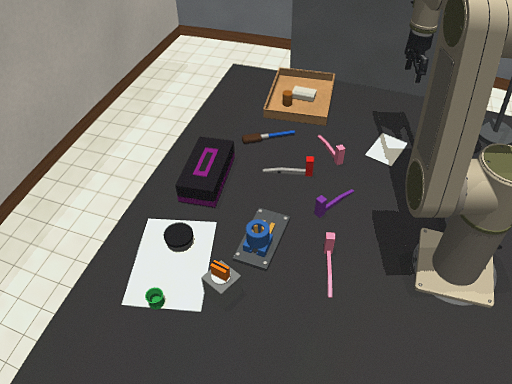

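Seen in the top view: rack and orange head at (160,193), blue stand at (219,209) with rails running right to (250,211), and the red wedge handle at (340,234) with its blade tip at (326,185). Candidates for the wedge are red (340,234), pink (236,278), pink (372,265) and purple (282,259). By the description it is the red one. For the post there is the orange head at (160,193); the brown jar at (467,174) is not it.

```bash
python3 - <<'E'
from h import *
T=cv2.imread('pics/top0.png');S=cv2.imread('pics/side0.png')
def crop(I,x,y,w,h,k):return cv2.resize(I[y:y+h,x:x+w],None,fx=k,fy=k,interpolation=cv2.INTER_CUBIC)
# top: rack+stand 140..275 x 170..235 ; wedge 315..355 x 178..242
a=crop(T,140,170,132,65,6)      #792x390
cv2.imwrite('pics/c1.png',a)
b=crop(T,310,178,50,66,6);c=crop(S,258,150,65,33,6)
o=np.zeros((600,792,3),np.uint8);o[:396,:300]=b;o[:198,310:700]=c
d=crop(S,195,205,100,90,4);o[200:560,310:710]=d
cv2.imwrite('pics/c2.png',o)
E
```

```text
(no output)
```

View pics/c1.png

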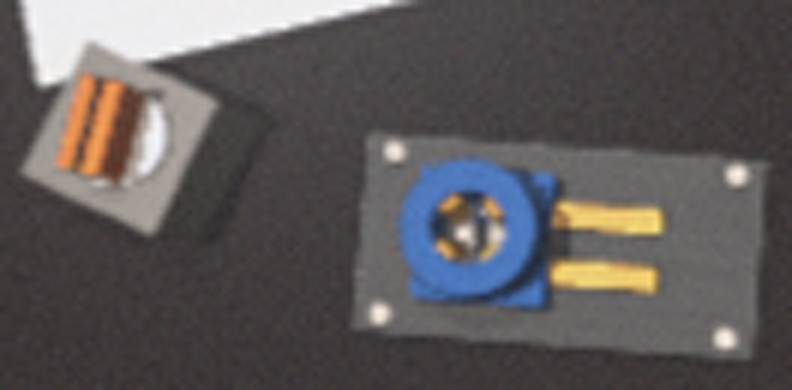

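View pics/c2.png

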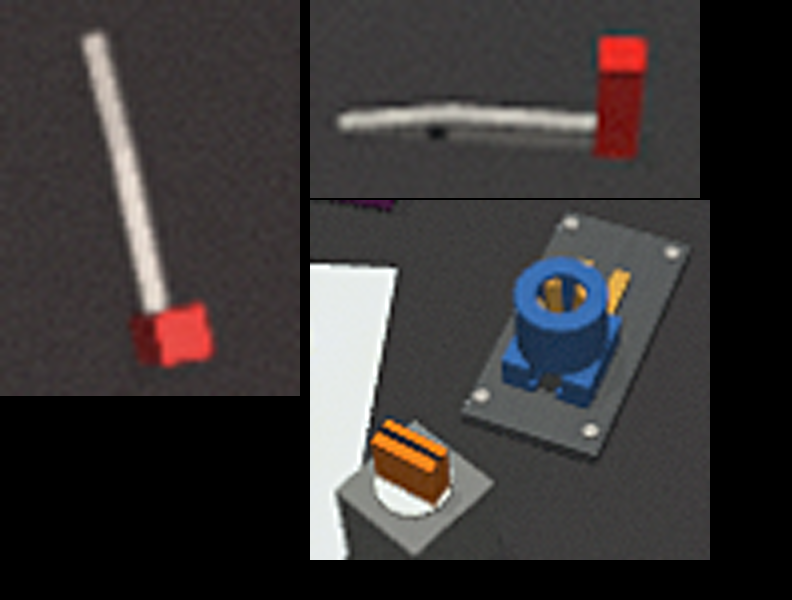

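The crops show the head's top centre at c1 (93,125), the rim centre at c1 (469,228), rail ends at (661,219) and (657,278), and the red handle with a plain steel blade, so it is the real wedge. Next I triangulate these points.

```bash
cat >> h.py <<'E'
def tri(a,b,na='top',nb='side'):
    A=[];p=[]
    for n,uv in((na,a),(nb,b)):
        c,f=cam(n);o=np.array(c['position']);d=pts(n,[uv],[1])[0]-o;d/=np.linalg.norm(d);A.append(np.eye(3)-np.outer(d,d));p.append(o)
    x=np.linalg.solve(A[0]+A[1],A[0]@p[0]+A[1]@p[1])
    return x,[np.linalg.norm(M@(x-q)) for M,q in zip(A,p)]
E
python3 - <<'E'
from h import *
np.set_printoptions(precision=1,suppress=True)
def C(x,y,ox,oy,k):return ((x+.5)/k-.5+ox,(y+.5)/k-.5+oy)
t=lambda x,y:C(x,y,140,170,6)
w=lambda x,y:C(x,y,310,178,6)
sw=lambda x,y:C(x-310,y,258,150,6)
ss=lambda x,y:C(x-310,y-200,195,205,4)
print('headtop',tri(t(93,125),ss(411,446)))
print('rim',tri(t(469,228),ss(561,297)))
print('railend',tri(t(661,219),ss(625,272)))
print('handletop',tri(w(184,334),sw(623,54)))
print('tip',tri(w(94,36),sw(342,120)))
print('bolts',[tri(t(*a),ss(*b))[0] for a,b in(((395,152),(481,396)),((737,174),(571,223)),((725,338),(672,252)),((380,313),(591,430)))])
Tr=lambda l,z:rayz('top',l,z)
b=Tr([t(395,152),t(737,174),t(725,338),t(380,313)],15);print('bolts z15',b)
ang=lambda v:np.degrees(np.arctan2(v[1],v[0]))
print('standy ang',ang(b[0]-b[1]),ang(b[3]-b[2]),'x',ang(b[0]-b[3]),ang(b[1]-b[2]))
re=Tr([t(661,219),t(657,278)],24);print('rails',re,re.mean(0),ang(re[0]-re[1]))
st=Tr([t(469,228)],90)[0];print('rim@90',st,rayz('side',[ss(561,297)],90),'yax',ang(st-re.mean(0)))
h=Tr([t(93,125)],126);print('head',h,rayz('side',[ss(411,446)],126))
s=Tr([t(101,80),t(82,170)],126);print('stripe ang',ang(s[0]-s[1]))
s=rayz('side',[ss(381,427),ss(442,458)],126);print('stripe side',ang(s[0]-s[1]),s)
wt=Tr([w(184,334)],68)[0];tp=Tr([w(94,36)],2)[0];print('wedge',wt,rayz('side',[sw(623,54)],68),tp,rayz('side',[sw(342,120)],2),ang(tp-wt),np.linalg.norm((tp-wt)[:2]))
for n in('top',):
    d=np.load('pics/top0.npz')['d']
    for uv in((155,191),(158,193),(208,209),(229,209),(341,234),(333,210)):
        print(uv,pts('top',[uv],[d[uv[1],uv[0]]]))
E
```

```text
headtop (array([586.3, 268.5, 122.9]), [np.float64(0.028100442270874517), np.float64(0.028100442270813257)])
rim (array([547.2, 102.5,  85.5]), [np.float64(0.43621736766506714), np.float64(0.4362173676649057)])
railend (array([543.9,  15.3,  18.1]), [np.float64(14.977355650810505), np.float64(14.977355650810322)])
handletop (array([ 484.9, -237.3,   66.6]), [np.float64(0.21324102911085208), np.float64(0.2132410291109485)])
tip (array([ 632.1, -205.3,    4.7]), [np.float64(0.12211765137264291), np.float64(0.12211765137258393)])
bolts [array([589.5, 150.6,  18.1]), array([581.4, -19.1,  18.2]), array([501.4, -15. ,  18.1]), array([509.5, 154.5,  18.8])]
bolts z15 [[589.4 151.1  15. ]
 [582.1 -18.9  15. ]
 [501.4 -15.   15. ]
 [509.5 155.1  15. ]]
standy ang 87.52794361433858 87.26330366878703 x -2.907872133825032 -2.8267727443158672
rails [[558.2  17.4  24. ]
 [529.4  18.6  24. ]] [543.8  18.   24. ] -2.297749585852381
rim@90 [546.4 101.8  90. ] [[546.4 106.1  90. ]] yax 88.23497083353224
head [[585.9 267.5 126. ]] [[585.3 270.4 126. ]]
stripe ang -8.631819056560545
stripe side -12.115449439482292 [[607.6 263.4 126. ]
 [564.6 272.6 126. ]]
wedge [ 484.7 -237.1   68. ] [[ 484.8 -235.7   68. ]] [ 632.7 -205.7    2. ] [[ 632.9 -208.1    2. ]] 11.979193283188561 151.292469622733
(155, 191) [[584.3 267.7 125.7]]
(158, 193) [[580.  261.8 117.7]]
(208, 209) [[542.  128.8  88.6]]
(229, 209) [[544.   71.8  79.2]]
(341, 234) [[ 482.6 -238.8   69.9]]
(333, 210) [[ 552.9 -226.5   15. ]]
```

```bash
cat >> h.py <<'E'
np.set_printoptions(precision=1,suppress=True)
def state():
    s=r.sense();M=R.from_euler('xyz',s['tcp_rot'],degrees=True).as_matrix()
    return s,M,np.degrees(np.arctan2(M[1,1],M[0,1]))
def go(p,yaw):
    """tool-axis shift to world TCP p; turn about tool x so tool y points at world angle yaw"""
    s,M,a=state()
    print('t',round(s['time'],2),'tcp',s['tool_pos'],'yaw',round(a,2),'j6',round(s['joint_pos'][5],1),'F',s['ft_force'],'gap',round(s['finger_gap'],1),'wz',round(s['wrist_torque'][2],3))
    print('delta',M.T@(np.array(p)-s['tool_pos']),'turn',round(-((yaw-a+180)%360-180),2))
E
python3 - <<'E'
from h import *
go([586,268.5,190],79.5)
E
```

```text
t 0.1 tcp [ 221.8 -557.   230.3] yaw -68.29 j6 -4.9 F [-0.5  0.4 -0.2] gap 85.5 wz -0.032
delta [  41.5 -632.2 -643.7] turn -147.79
```

Call:
move_arm --deltas '[[[40, -632, -644], -148], [[40, -632, -644], -148], [[40, -632, -644], -148], [[40, -632, -644], -148], [[40, -632, -644], -148], [[40, -632, -644], -148], [[40, -632, -644], -148], [[40, -632, -644], -148], [[40, -632, -644], -148], [[40, -632, -644], -148], [[40, -632, -644], -148], [[40, -632, -644], -148]]' --jaw 0.3

```text
time: 1.6
tool_pos: [524.7, 130.1, 197.9]
tcp_rot: [131.3, 89.9, 102.3]
ft_force: [0.3, -0.6, -0.5]
finger_gap: 55.5
```

```bash
python3 - <<'E'
from h import *
go([586,268.5,190],79.5)
E
```

```text
t 1.6 tcp [524.7 130.1 197.9] yaw 60.99 j6 -52.6 F [ 0.3 -0.6 -0.5] gap 55.5 wz -0.058
delta [  8.1 150.7 -13.5] turn -18.51
```

Call:
move_arm --deltas '[[[8, 151, -13.5], -18.5], [[8, 151, -13.5], -18.5], [[8, 151, -13.5], -18.5], [[8, 151, -13.5], -18.5], [[8, 151, -13.5], -18.5], [[8, 151, -13.5], -18.5]]'

```text
time: 2.35
tool_pos: [586.0, 267.6, 190.2]
tcp_rot: [121.1, 89.9, 110.5]
ft_force: [-0.3, -0.4, 0.8]
finger_gap: 55.5
```

```bash
python3 - <<'E'
from h import *
go([586,268.5,92],79.5)
shot('side','s1');t,_=shot('top','t1')
S=cv2.imread('pics/s1.png');T=cv2.imread('pics/t1.png')
a=cv2.resize(S[150:310,160:290],None,fx=3.5,fy=3.5,interpolation=cv2.INTER_CUBIC)
b=cv2.resize(T[150:240,120:200],None,fx=4,fy=4,interpolation=cv2.INTER_CUBIC)
o=np.zeros((600,790,3),np.uint8);o[:560,:455]=a;o[:360,460:780]=b;cv2.imwrite('pics/c3.png',o)
E
```

```text
t 2.35 tcp [586.  267.6 190.2] yaw 79.42 j6 -59.5 F [-0.3 -0.4  0.8] gap 55.5 wz 0.025
delta [98.2  0.8 -0.1] turn -0.08
```

View pics/c3.png

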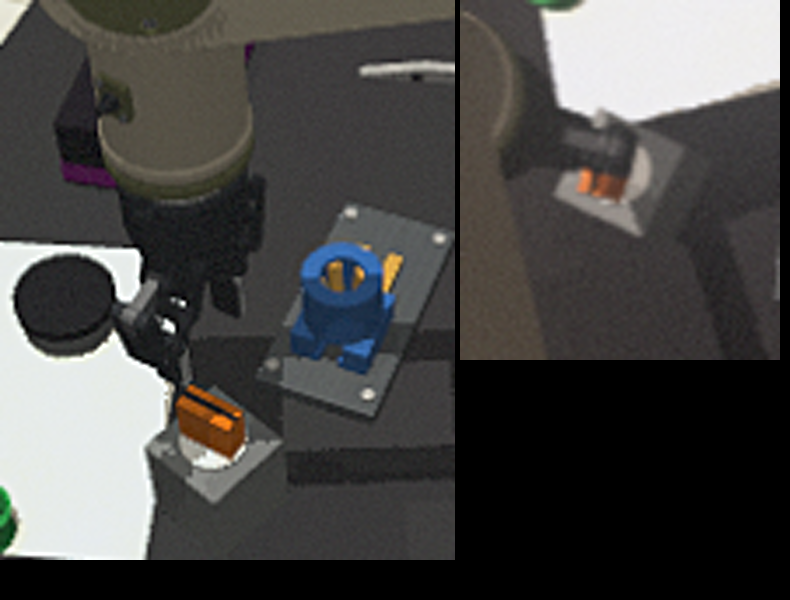

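The open fingers stand over the orange head at c3 (210,420), with the jar and loupe clear. I go down now.

Call:
move_arm --deltas '[[[40, 0.8, 0], 0], [[70, 0.8, 0], 0], [[90, 0.8, 0], 0], [[98, 0.8, 0], 0], [[98, 0.8, 0], 0]]'

```text
time: 3.08
tool_pos: [586.5, 268.5, 92.7]
tcp_rot: [93.9, 89.9, 83.3]
ft_force: [-0.5, -0.6, 0.2]
finger_gap: 55.2
```

Call:
move_arm --deltas '[[[0, 0, 0], 0], [[0, 0, 0], 0], [[0, 0, 0], 0], [[0, 0, 0], 0], [[0, 0, 0], 0], [[0, 0, 0], 0]]' --jaw -1 --squeeze 60

```text
time: 3.82
tool_pos: [587.4, 269.0, 94.3]
tcp_rot: [52.1, 89.8, 41.5]
ft_force: [0.7, 0.2, 5.9]
finger_gap: 19.1
```

Call:
move_arm --deltas '[[[-30, 0, 0], 0], [[-70, 0, 0], 0], [[-115, 0, 0], 0], [[-125, 0, 0], 0], [[-125, 0, 0], 0]]'

```text
time: 4.45
tool_pos: [587.2, 268.7, 219.0]
tcp_rot: [49.5, 89.8, 38.9]
ft_force: [-0.4, -0.2, -2.4]
finger_gap: 19.2
```

```bash
python3 - <<'E'
from h import *
go([547.1,102.5,215],87.3)
shot('side','s2')
S=cv2.imread('pics/s2.png')
cv2.imwrite('pics/c4.png',cv2.resize(S[130:300,150:300],None,fx=4,fy=3.5,interpolation=cv2.INTER_CUBIC))
E
```

```text
t 4.45 tcp [587.2 268.7 219. ] yaw 79.41 j6 -59.4 F [-0.4 -0.2 -2.4] gap 19.2 wz -0.006
delta [   3.5 -170.8   -8.9] turn -7.89
```

View pics/c4.png

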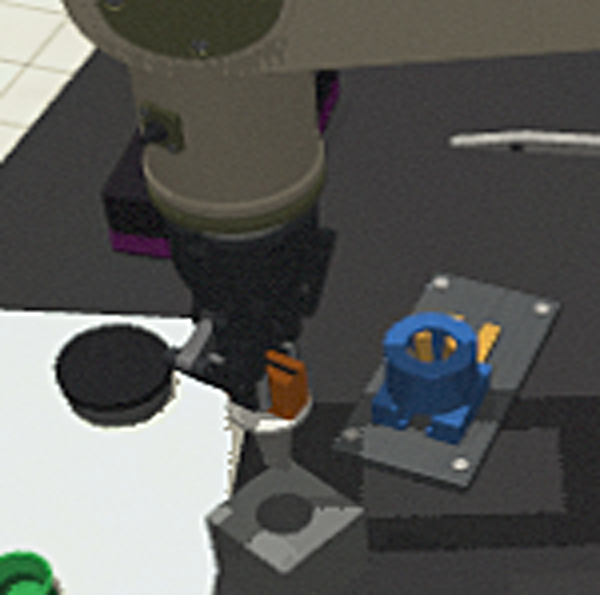

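The post hangs upright in the grip, its collar ellipse centred at c4 (270,410), and the rack hole is empty. Now I move over the stand.

Call:
move_arm --deltas '[[[0, -58, -3], -3], [[0, -115, -6], -6], [[5, -160, -8], -8], [[24, -171, -8], -8], [[29, -171, -8], -8], [[29, -171, -8], -8]]'

```text
time: 5.25
tool_pos: [546.4, 102.8, 186.4]
tcp_rot: [148.0, 89.8, 145.4]
ft_force: [-0.1, 0.2, -1.8]
finger_gap: 19.2
```

```bash
python3 - <<'E'
from h import *
go([548.1,102.8,170],87.3)
shot('side','s3')
S=cv2.imread('pics/s3.png')
cv2.imwrite('pics/c5.png',cv2.resize(S[170:260,205:305],None,fx=6,fy=6,interpolation=cv2.INTER_CUBIC))
P=np.array([547.1,102.5,0])
z=state()[0]['tool_pos'][2]
for x in ([547.1,102.5,z+12-96],[547.1,102.5,90],[547.1,102.5,z+12-23]):
    q=proj('side',[x])[0];print(x,q,(q+.5-[205,170])*6-.5)
E
```

```text
t 5.25 tcp [546.4 102.8 186.4] yaw 87.44 j6 -82.2 F [-0.1  0.2 -1.8] gap 19.2 wz 0.041
delta [16.4  0.   1.8] turn 0.14
[547.1, 102.5, np.float64(103.40141924373481)] [257.5 224.6] [317.5 330.1]
[547.1, 102.5, 90] [257.5 227.8] [317.8 349.4]
[547.1, 102.5, np.float64(176.4014192437348)] [257.2 206. ] [315.9 218.6]
```

View pics/c5.png

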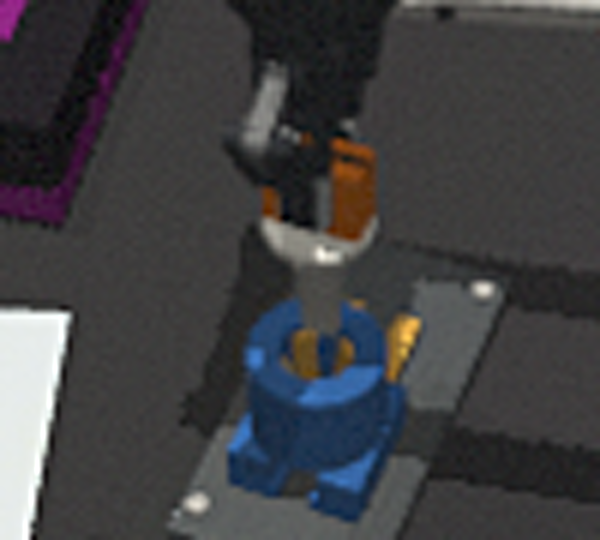

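The nose is over the bore: the collar centre column is 320 against 315.5 for the rim, so the post sits about 2 mm off towards -x. I shift and go down.

Call:
move_arm --deltas '[[[10, 0, 2.4], 0], [[35, 0, 2.4], 0], [[52, 0, 2.4], 0], [[56, 0, 2.4], 0], [[56, 0, 2.4], 0]]'

```text
time: 5.92
tool_pos: [549.4, 103.1, 131.4]
tcp_rot: [125.9, 89.9, 123.4]
ft_force: [0.3, 0.3, -2.9]
finger_gap: 19.2
```

```bash
python3 - <<'E'
from h import *
go([548.8,102.8,122],87.3)
E
```

```text
t 5.92 tcp [549.4 103.1 131.4] yaw 87.48 j6 -82.2 F [ 0.3  0.3 -2.9] gap 19.2 wz -0.01
delta [ 9.4 -0.4 -0.5] turn 0.18
```

Free so far. Now slow steps down.

Call:
move_arm --deltas '[[[2, -0.2, -0.4], 0], [[4, -0.2, -0.4], 0], [[6, -0.2, -0.4], 0], [[6, -0.2, -0.4], 0]]'

```text
time: 6.42
tool_pos: [548.8, 103.0, 125.3]
tcp_rot: [130.3, 89.9, 127.7]
ft_force: [-1.2, 1.1, -2.8]
finger_gap: 19.4
```

Call:
move_arm --deltas '[[[1.5, 0, 0], 0], [[3, 0, 0], 0], [[4, 0, 0], 0], [[4, 0, 0], 0]]'

```text
time: 6.92
tool_pos: [548.7, 103.0, 121.1]
tcp_rot: [136.2, 89.9, 133.7]
ft_force: [0.8, -0.4, -3.0]
finger_gap: 19.1
```

Call:
move_arm --deltas '[[[1, 0, 0], 0], [[2, 0, 0], 0], [[3, 0, 0], 0], [[3, 0, 0], 0]]'

```text
time: 7.42
tool_pos: [548.7, 102.9, 118.0]
tcp_rot: [140.5, 89.9, 138.0]
ft_force: [0.4, -0.7, -2.6]
finger_gap: 19.3
```

Call:
move_arm --deltas '[[[1, 0, 0], 0], [[2, 0, 0], 0], [[3, 0, 0], 0], [[3, 0, 0], 0]]'

```text
time: 7.92
tool_pos: [548.5, 102.8, 114.8]
tcp_rot: [147.7, 89.9, 145.2]
ft_force: [0.1, -0.5, -3.8]
finger_gap: 19.2
```

Call:
move_arm --deltas '[[[1, 0, 0], 0], [[2, 0, 0], 0], [[2, 0, 0], 0]]'

```text
time: 8.3
tool_pos: [548.3, 102.8, 112.6]
tcp_rot: [154.5, 89.8, 151.9]
ft_force: [-0.7, -1.6, -2.7]
finger_gap: 19.1
```

Call:
move_arm --deltas '[[[1, 0, 0.3], 0], [[2, 0, 0.3], 0], [[3, 0, 0.3], 0], [[3, 0, 0.3], 0]]'

```text
time: 8.8
tool_pos: [548.6, 102.8, 109.8]
tcp_rot: [154.2, 89.8, 151.7]
ft_force: [-4.1, -1.3, 3.9]
finger_gap: 19.0
```

Call:
move_arm --deltas '[[[1, 0, 0.3], 0], [[2, 0, 0.3], 0], [[2, 0, 0.3], 0]]'

```text
time: 9.18
tool_pos: [548.9, 102.8, 108.0]
tcp_rot: [155.3, 89.8, 152.8]
ft_force: [-4.3, -1.1, 3.7]
finger_gap: 19.0
```

```bash
python3 - <<'E'
from h import *
go([548.8,102.8,104],87.3)
shot('side','s4')
S=cv2.imread('pics/s4.png')
cv2.imwrite('pics/c6.png',cv2.resize(S[170:270,205:305],None,fx=6,fy=6,interpolation=cv2.INTER_CUBIC))
E
```

```text
t 9.18 tcp [548.9 102.8 108. ] yaw 87.48 j6 -82.2 F [-4.3 -1.1  3.7] gap 19.0 wz 0.026
delta [ 4.  0. -0.] turn 0.18
```

View pics/c6.png

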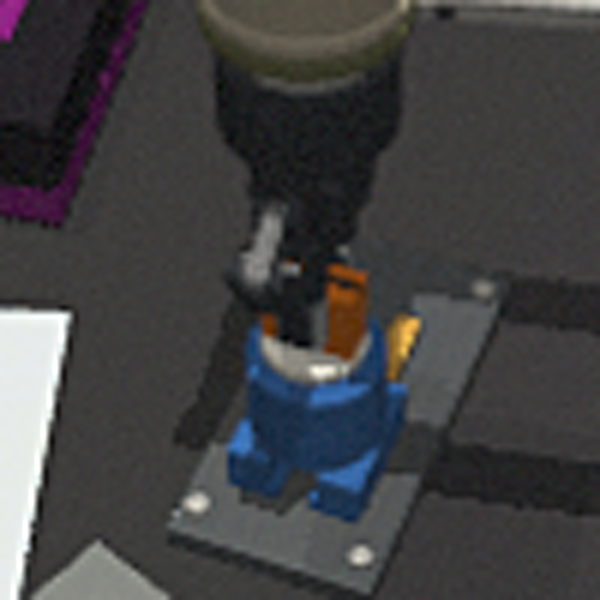

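The collar bottom at c6 (315,382) stands about 4 mm above the rim, well below the blocked height. So the tang has entered the slot and the leaves are gripping. I push on home.

Call:
move_arm --deltas '[[[1, 0, 0], 0], [[2, 0, 0], 0], [[3, 0, 0], 0], [[3, 0, 0], 0]]'

```text
time: 9.72
tool_pos: [549.2, 102.8, 105.6]
tcp_rot: [146.6, 89.9, 144.0]
ft_force: [-4.4, -1.8, 6.4]
finger_gap: 19.3
```

Call:
move_arm --deltas '[[[0.7, 0, -0.4], 0], [[1.4, 0, -0.4], 0], [[2, 0, -0.4], 0], [[2, 0, -0.4], 0]]'

```text
time: 10.22
tool_pos: [549.3, 102.8, 104.6]
tcp_rot: [118.6, 89.9, 116.0]
ft_force: [-5.1, -1.8, 7.3]
finger_gap: 19.1
```

Call:
move_arm --deltas '[[[1, 0, -0.4], 0], [[2, 0, -0.4], 0], [[3, 0, -0.4], 0], [[3, 0, -0.4], 0]]'

```text
time: 10.72
tool_pos: [549.4, 102.8, 104.3]
tcp_rot: [69.2, 89.9, 66.7]
ft_force: [-14.2, -2.8, 21.6]
finger_gap: 19.2
```

Call:
move_arm --deltas '[[[1, 0, -0.4], 0], [[2, 0, -0.4], 0], [[3, 0, -0.4], 0], [[3, 0, -0.4], 0]]'

```text
time: 11.22
tool_pos: [549.3, 102.8, 104.2]
tcp_rot: [39.9, 89.9, 37.4]
ft_force: [-16.8, -3.7, 25.0]
finger_gap: 19.2
```

Call:
move_arm --deltas '[[[0, 0, -1], 0], [[0.5, 0, -1.5], 0], [[1, 0, -2], 0], [[2, 0, -2], 0], [[2, 0, -2], 0]]'

```text
time: 11.85
tool_pos: [548.8, 102.9, 104.2]
tcp_rot: [17.3, 89.7, 14.8]
ft_force: [-6.2, -2.7, 13.7]
finger_gap: 19.2
```

```bash
python3 - <<'E'
from h import *
go([548.8,102.8,104],87.3)
print(state()[0]['wrist_torque'])
shot('side','s5')
S=cv2.imread('pics/s5.png');
cv2.imwrite('pics/c7.png',cv2.resize(S[195:255,225:285],None,fx=9,fy=9,interpolation=cv2.INTER_CUBIC))
E
```

```text
t 11.85 tcp [548.8 102.9 104.2] yaw 87.49 j6 -82.2 F [-6.2 -2.7 13.7] gap 19.2 wz -0.013
delta [ 0.2 -0.1  0. ] turn 0.19
[-0.5  0.9 -0. ]
```

View pics/c7.png

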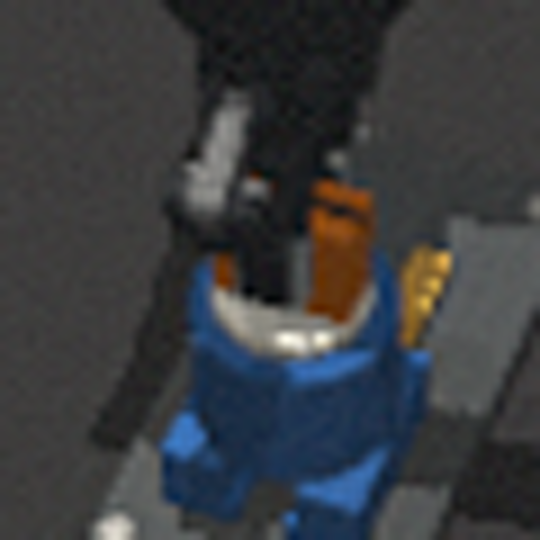

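```bash
python3 - <<'E'
from h import *
th=np.linspace(0,6.283,200)
for rr,z in((24,90),(24,92),(24,94),(24,98),(24,106),(32,90),(24,96)):
    p=proj('side',np.c_[547.1+rr*np.cos(th),102.5+rr*np.sin(th),th*0+z])
    print(rr,z,(p.min(0)+.5-[225,195])*9-.5,(p.max(0)+.5-[225,195])*9-.5)
E
```

```text
24 90 [215.9 237.5] [378. 363.]
24 92 [215.7 233.2] [378.1 358.7]
24 94 [215.6 228.9] [378.1 354.4]
24 98 [215.2 220.2] [378.2 345.8]
24 106 [214.6 202.7] [378.3 328.5]
32 90 [188.9 217.3] [405.  384.6]
24 96 [215.4 224.5] [378.1 350.1]
```

The collar's front edge is at row 358 and the rim's is near 380, which matches the seated prediction allowing for the calibration offset. The stop at 104.2 mm was hard: 25 N with no motion. I release and back off.

Call:
move_arm --deltas '[[[0, 0, 0], 0], [[0, 0, 0], 0], [[0, 0, 0], 0], [[0, 0, 0], 0]]' --jaw 0.3

```text
time: 12.4
tool_pos: [548.6, 103.0, 103.9]
tcp_rot: [18.9, 89.7, 16.4]
ft_force: [-0.2, -1.0, -0.4]
finger_gap: 55.4
```

Call:
move_arm --deltas '[[[-10, 0, 0], 0], [[-40, 0, 0], 0], [[-90, 0, 0], 0], [[-100, 0, 0], 0]]'

```text
time: 12.9
tool_pos: [550.7, 103.1, 209.3]
tcp_rot: [12.0, 89.3, 9.5]
ft_force: [-0.7, -0.2, 0.4]
finger_gap: 55.5
```

```bash
python3 - <<'E'
from h import *
go([484.8,-236.5,180],-78)
E
```

```text
t 12.9 tcp [550.7 103.1 209.3] yaw 87.5 j6 -82.2 F [-0.7 -0.2  0.4] gap 55.5 wz -0.004
delta [  27.9 -342.3  -51.3] turn 165.5
```

Call:
move_arm --deltas '[[[0, -342, -51], 165.5], [[0, -342, -51], 165.5], [[0, -342, -51], 165.5], [[0, -342, -51], 165.5], [[0, -342, -51], 165.5], [[0, -342, -51], 165.5], [[0, -342, -51], 165.5], [[0, -342, -51], 165.5], [[0, -342, -51], 165.5], [[0, -342, -51], 165.5], [[0, -342, -51], 165.5], [[0, -342, -51], 165.5]]'

```text
time: 14.4
tool_pos: [484.6, -236.2, 207.7]
tcp_rot: [154.6, 89.4, 22.8]
ft_force: [0.2, 0.1, 0.1]
finger_gap: 55.7
```

```bash
python3 - <<'E'
from h import *
go([484.8,-236.5,110],-78)
E
```

```text
t 14.4 tcp [ 484.6 -236.2  207.7] yaw -41.78 j6 9.9 F [0.2 0.1 0.1] gap 55.7 wz -0.031
delta [97.7 -0.1  1.1] turn 36.22
```

Call:
move_arm --deltas '[[[30, 0, 1], 36.2], [[60, 0, 1], 36.2], [[75, 0, 1], 36.2], [[85, 0, 1], 36.2], [[85, 0, 1], 36.2]]'

```text
time: 15.02
tool_pos: [484.0, -236.1, 121.5]
tcp_rot: [-158.1, 89.4, 34.0]
ft_force: [0.6, 0.2, 0.6]
finger_gap: 55.2
```

```bash
python3 - <<'E'
from h import *
go([484.8,-236.5,52],-78)
shot('side','s6');shot('top','t6')
S=cv2.imread('pics/s6.png');T=cv2.imread('pics/t6.png')
o=np.zeros((580,790,3),np.uint8)
o[:350,:400]=cv2.resize(S[115:185,250:330],None,fx=5,fy=5,interpolation=cv2.INTER_CUBIC)
o[:350,410:760]=cv2.resize(S[195:265,225:295],None,fx=5,fy=5,interpolation=cv2.INTER_CUBIC)
o[360:580,:330]=cv2.resize(T[185:229,195:261],None,fx=5,fy=5,interpolation=cv2.INTER_CUBIC)
o[360:580,340:790]=cv2.resize(T[185:251,300:435],None,fx=3.3334,fy=3.3334,interpolation=cv2.INTER_CUBIC)[:220,:450]
cv2.imwrite('pics/c8.png',o)
E
```

```text
t 15.03 tcp [ 484.  -236.1  121.5] yaw -77.94 j6 46.0 F [0.6 0.2 0.6] gap 55.2 wz 0.002
delta [69.5  0.8 -0.1] turn 0.06
```

View pics/c8.png

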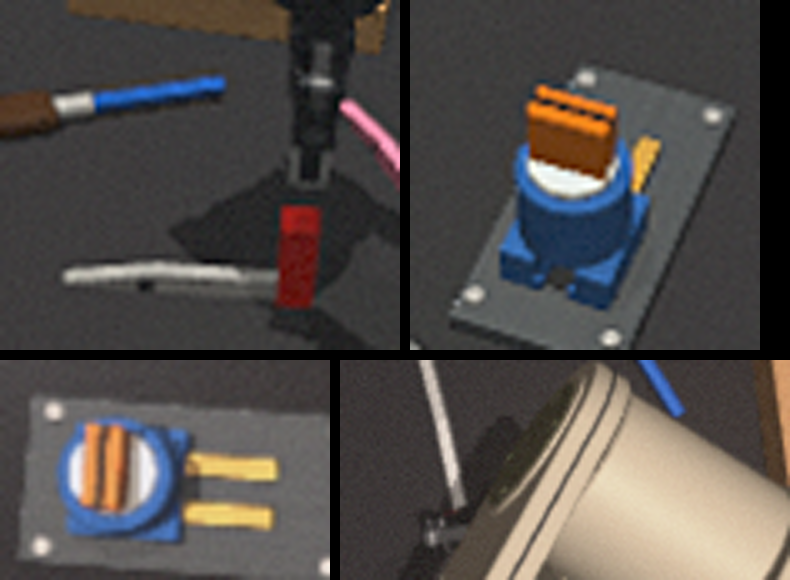

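The post now stands seated upright in the rim: c8 head at (570,130), with the white collar concentric in the blue rim. The brush and tray are clear, and the fingers are directly over the red handle at (300,215).

Call:
move_arm --deltas '[[[30, 0.8, 0], 0], [[60, 0.8, 0], 0], [[84, 0.8, 0], 0], [[89.5, 0.8, 0], 0], [[89.5, 0.8, 0], 0]]'

```text
time: 15.75
tool_pos: [486.4, -237.3, 34.2]
tcp_rot: [-172.4, 89.3, 19.8]
ft_force: [-0.3, 0.6, 0.8]
finger_gap: 55.4
```

Call:
move_arm --deltas '[[[0, 0, 0], 0], [[0, 0, 0], 0], [[0, 0, 0], 0], [[0, 0, 0], 0], [[0, 0, 0], 0], [[0, 0, 0], 0]]' --jaw -1 --squeeze 100

```text
time: 16.5
tool_pos: [487.4, -237.9, 35.8]
tcp_rot: [178.8, 89.2, 11.0]
ft_force: [-1.7, 0.7, 6.3]
finger_gap: 22.7
```

```bash
python3 - <<'E'
from h import *
go([484.8,-236.5,110],-78)
E
```

```text
t 16.5 tcp [ 487.4 -237.9   35.8] yaw -77.82 j6 45.8 F [-1.7  0.7  6.3] gap 22.7 wz 0.019
delta [-74.2  -1.9   1.2] turn 0.18
```

Call:
move_arm --deltas '[[[-20, 0, 0], 0], [[-50, 0, 0], 0], [[-60, 0, 0], 0], [[-60, 0, 0], 0]]'

```text
time: 17.0
tool_pos: [487.1, -238.4, 96.4]
tcp_rot: [174.6, 89.2, 6.8]
ft_force: [0.3, -0.3, -1.9]
finger_gap: 22.3
```

```bash
python3 - <<'E'
from h import *
go([536,-148.3,90],-2.6)
E
```

```text
t 17.0 tcp [ 487.1 -238.4   96.4] yaw -77.82 j6 45.8 F [ 0.3 -0.3 -1.9] gap 22.3 wz -0.021
delta [  7.2 -77.7 -66.7] turn -75.22
```

Call:
move_arm --deltas '[[[7, -78, -67], -75], [[7, -78, -67], -75], [[7, -78, -67], -75], [[7, -78, -67], -75], [[7, -78, -67], -75], [[7, -78, -67], -75], [[7, -78, -67], -75], [[7, -78, -67], -75], [[7, -78, -67], -75]]'

```text
time: 18.12
tool_pos: [535.6, -147.8, 89.3]
tcp_rot: [102.5, 89.2, 9.4]
ft_force: [0.3, 0.7, -0.7]
finger_gap: 23.0
```

```bash
python3 - <<'E'
from h import *
go([536,-148.3,60],-2.6)
E
```

```text
t 18.12 tcp [ 535.6 -147.8   89.3] yaw -3.06 j6 -18.0 F [ 0.3  0.7 -0.7] gap 23.0 wz -0.05
delta [29.3  0.   0.6] turn -0.46
```

Call:
move_arm --deltas '[[[15, 0, 0.6], -0.5], [[28, 0, 0.6], -0.5], [[31, 0, 0.6], -0.5], [[31, 0, 0.6], -0.5]]'

```text
time: 18.62
tool_pos: [535.6, -148.2, 57.6]
tcp_rot: [104.8, 89.3, 12.2]
ft_force: [-0.3, -0.5, -1.3]
finger_gap: 23.0
```

```bash
python3 - <<'E'
from h import *
go([536,-148.3,50],-2.6)
shot('side','s7');shot('top','t7')
S=cv2.imread('pics/s7.png');T=cv2.imread('pics/t7.png')
o=np.zeros((590,790,3),np.uint8)
o[:294,:784]=cv2.resize(T[185:234,195:325],None,fx=6.0308,fy=6,interpolation=cv2.INTER_CUBIC)[:, :784]
o[300:580,:400]=cv2.resize(S[155:225,240:340],None,fx=4,fy=4,interpolation=cv2.INTER_CUBIC)
cv2.imwrite('pics/c9.png',o)
E
```

```text
t 18.62 tcp [ 535.6 -148.2   57.6] yaw -2.58 j6 -18.6 F [-0.3 -0.5 -1.3] gap 23.0 wz 0.013
delta [7.6 0.3 0.1] turn 0.02
```

View pics/c9.png

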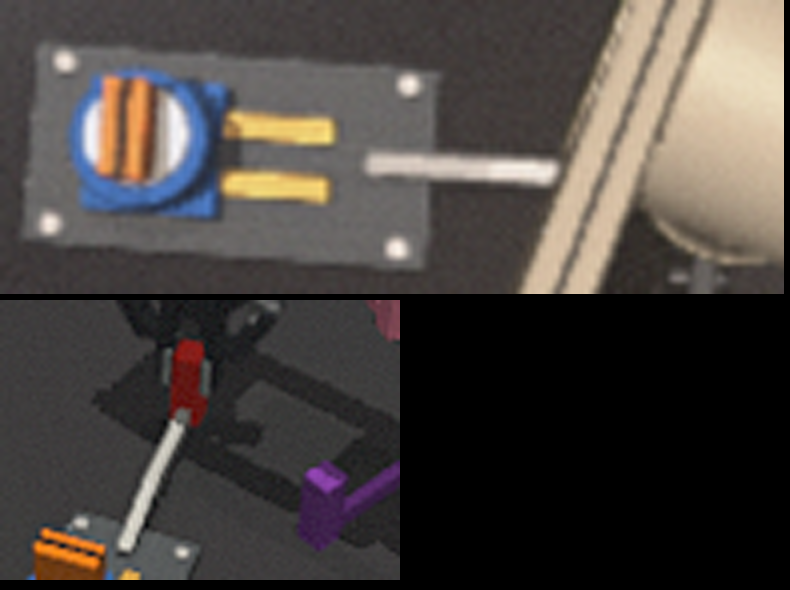

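The tip is at c9 (367,163), about in line with the mid of the rail ends at (332,130) and (328,188). Next I compute the lateral error.

```bash
python3 - <<'E'
from h import *
t=lambda x,y:((x+.5)/6.0308-.5+195,(y+.5)/6-.5+185)
re=rayz('top',[t(332,130),t(328,188),t(235,125),t(228,184)],24)
tip=rayz('top',[t(367,163)],26)[0];b=rayz('top',[t(550,172)],37)[0]
a=np.radians(90-2.6);y=np.array([np.cos(a),np.sin(a)]);x=np.array([y[1],-y[0]])
O=np.array([547.1,102.5])
for n,p in(('re',re[0]),('re2',re[1]),('rs',re[2]),('rs2',re[3]),('tip',tip),('blade',b)):print(n,p[:2],(p[:2]-O)@x,(p[:2]-O)@y)
print('head',[(q[:2]-O)@np.c_[x,y] for q in rayz('top',[t(127,130)],136)], 'angle blade',np.degrees(np.arctan2(*(tip-b)[[1,0]])))
bl=rayz('top',[t(65,62),t(408,85),t(396,248),t(50,223)],15)
print((bl[:,:2]-O)@np.c_[x,y])
E
```

```text
re [557.7  17.8] 14.44767529119145 -84.16043540842726
re2 [529.4  18.9] -13.919873140776538 -84.28800829617609
rs [559.1  65.1] 13.7020332453252 -36.841403312960026
rs2 [530.2  67.5] -15.303610731341063 -35.699659064415755
tip [541.8   0.3] -0.6228325071010433 -102.35604485183966
blade [538.7 -87.6] 0.23409203665078934 -190.2483011721999
head [array([-1. , -1.8])] angle blade 87.95859988302723
[[  40.1   50.6]
 [  39.9 -119.2]
 [ -40.4 -118.9]
 [ -40.    51. ]]
```

Call:
move_arm --deltas '[[[3, 0.5, 0], 0], [[5, 0.5, 0], 0], [[6, 0.5, 0], 0], [[6, 0.5, 0], 0]]'

```text
time: 19.23
tool_pos: [536.8, -148.4, 52.5]
tcp_rot: [101.3, 89.2, 8.7]
ft_force: [-0.2, -0.0, -1.9]
finger_gap: 22.4
```

Call:
move_arm --deltas '[[[1, 0, 0], 0], [[2, 0, 0], 0], [[2, 0, 0], 0]]'

```text
time: 19.6
tool_pos: [537.0, -148.5, 50.8]
tcp_rot: [101.0, 89.2, 8.4]
ft_force: [-0.4, -0.4, 1.1]
finger_gap: 22.2
```

```bash
python3 - <<'E'
from h import *
s=state()[0]['tool_pos']
y=np.array([np.sin(np.radians(2.6)),np.cos(np.radians(2.6)),0])
for d in(40,95):go(np.array([536.5,s[1],51.6])+d*y,-2.6)
E
```

```text
t 19.6 tcp [ 537.  -148.5   50.8] yaw -2.58 j6 -18.6 F [-0.4 -0.4  1.1] gap 22.2 wz 0.055
delta [ -0.7  -0.5 -40. ] turn 0.02
t 19.6 tcp [ 537.  -148.5   50.8] yaw -2.58 j6 -18.6 F [-0.4 -0.4  1.1] gap 22.2 wz 0.055
delta [ -0.5  -0.5 -95. ] turn 0.02
```

Call:
move_arm --deltas '[[[-1, -0.5, -5], 0], [[-1, -0.5, -15], 0], [[-1, -0.5, -25], 0], [[-1, -0.5, -35], 0], [[-1, -0.5, -40], 0], [[-1, -0.5, -40], 0]]'

```text
time: 20.35
tool_pos: [538.4, -108.0, 51.9]
tcp_rot: [100.8, 89.2, 8.2]
ft_force: [-0.1, -0.5, -1.8]
finger_gap: 22.5
```

```bash
python3 - <<'E'
from h import *
y=np.array([np.sin(np.radians(2.6)),np.cos(np.radians(2.6)),0])
s=state()[0]['tool_pos']
go(np.array([536.5,-148.5,51.6])+95*y,-2.6)
shot('top','t8')
T=cv2.imread('pics/t8.png')
cv2.imwrite('pics/c10.png',cv2.resize(T[185:234,195:325],None,fx=6.0308,fy=6,interpolation=cv2.INTER_CUBIC))
E
```

```text
t 20.35 tcp [ 538.4 -108.    51.9] yaw -2.53 j6 -14.5 F [-0.1 -0.5 -1.8] gap 22.5 wz -0.007
delta [  0.4   0.  -54.5] turn 0.07
```

View pics/c10.png

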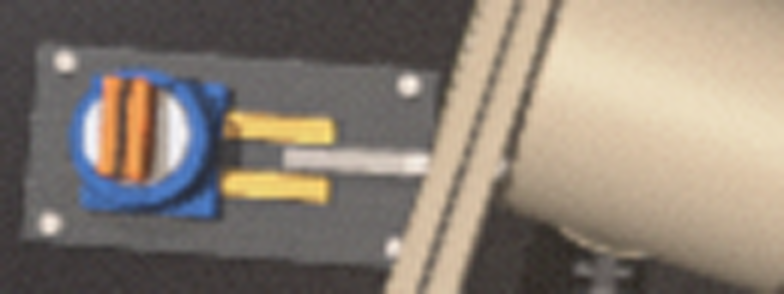

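The tip at c10 (285,158) lies between the rails, whose inner edges are at rows 141 and 172, and is nearly central. I go on to under the bore.

Call:
move_arm --deltas '[[[0.2, 0, -8], 0], [[0.2, 0, -18], 0], [[0.2, 0, -28], 0], [[0.2, 0, -38], 0], [[0.2, 0, -48], 0], [[0.2, 0, -54], 0], [[0.2, 0, -54], 0], [[0.2, 0, -54], 0]]'

```text
time: 21.4
tool_pos: [540.8, -54.6, 51.9]
tcp_rot: [99.6, 89.2, 7.1]
ft_force: [-0.5, -0.7, -1.4]
finger_gap: 22.6
```

```bash
python3 - <<'E'
from h import *
y=np.array([np.sin(np.radians(2.6)),np.cos(np.radians(2.6)),0])
go(np.array([536.5,-148.5,51.6])+150*y,-2.6)
E
```

```text
t 21.4 tcp [540.8 -54.6  51.9] yaw -2.55 j6 -8.9 F [-0.5 -0.7 -1.4] gap 22.6 wz 0.025
delta [  0.4  -0.  -56. ] turn 0.05
```

Call:
move_arm --deltas '[[[0.1, 0, -5], 0], [[0.1, 0, -10], 0], [[0.2, 0, -15], 0], [[0.2, 0, -20], 0], [[0.2, 0, -20], 0]]'

```text
time: 22.02
tool_pos: [541.7, -34.1, 51.7]
tcp_rot: [100.0, 89.2, 7.5]
ft_force: [-0.0, -0.9, -1.7]
finger_gap: 22.8
```

Call:
move_arm --deltas '[[[0.1, 0, -3], 0], [[0.1, 0, -6], 0], [[0.1, 0, -9], 0], [[0.1, 0, -12], 0], [[0.1, 0, -12], 0]]'

```text
time: 22.65
tool_pos: [542.5, -23.3, 51.9]
tcp_rot: [92.5, 89.2, -0.0]
ft_force: [0.2, -5.7, -1.2]
finger_gap: 22.7
```

Call:
move_arm --deltas '[[[0.4, 0, -4], 0], [[0.6, 0, -8], 0], [[0.6, 0, -12], 0], [[0.6, 0, -15], 0], [[0.6, 0, -15], 0]]'

```text
time: 23.28
tool_pos: [543.6, -9.5, 51.8]
tcp_rot: [86.3, 89.1, -6.3]
ft_force: [-0.1, -6.3, 0.1]
finger_gap: 22.9
```

```bash
python3 - <<'E'
from h import *
y=np.array([np.sin(np.radians(2.6)),np.cos(np.radians(2.6)),0])
go(np.array([536.5,-148.5,51])+160*y,-2.6)
print(state()[0]['wrist_torque'])
E
```

```text
t 23.27 tcp [543.6  -9.5  51.8] yaw -2.57 j6 -3.8 F [-0.1 -6.3  0.1] gap 22.9 wz -0.072
delta [  0.8  -0.8 -20.8] turn 0.03
[-0.7 -0.1 -0.1]
```

Call:
move_arm --deltas '[[[0.4, -0.3, -4], 0], [[0.7, -0.3, -8], 0], [[0.7, -0.3, -12], 0], [[0.7, -0.3, -14], 0], [[0.7, -0.3, -14], 0]]'

```text
time: 23.9
tool_pos: [544.4, 3.8, 51.6]
tcp_rot: [83.2, 89.1, -9.4]
ft_force: [-0.1, -4.4, 0.1]
finger_gap: 22.6
```

Call:
move_arm --deltas '[[[0.3, 0, -1], 0], [[0.3, 0, -2], 0], [[0.3, 0, -3], 0], [[0.3, 0, -3], 0]]'

```text
time: 24.4
tool_pos: [544.8, 6.7, 51.5]
tcp_rot: [83.2, 89.0, -9.4]
ft_force: [0.7, -3.8, 0.5]
finger_gap: 22.9
```

Call:
move_arm --deltas '[[[0.3, 0, -1], 0], [[0.3, 0, -2], 0], [[0.3, 0, -2.5], 0], [[0.3, 0, -2.5], 0]]'

```text
time: 24.9
tool_pos: [545.1, 8.7, 51.4]
tcp_rot: [80.7, 89.0, -11.9]
ft_force: [-0.1, -7.7, 2.1]
finger_gap: 23.0
```

Call:
move_arm --deltas '[[[0.3, 0, -1], 0], [[0.3, 0, -2], 0], [[0.3, 0, -2], 0]]'

```text
time: 25.28
tool_pos: [545.2, 8.8, 51.5]
tcp_rot: [71.5, 89.0, -21.2]
ft_force: [-2.7, -14.9, 4.0]
finger_gap: 22.7
```

Hard stop: the push rose to 15 N with no motion at TCP y 8.8 mm, so the handle is on the rail ends. I release and rise.

Call:
move_arm --deltas '[[[0.3, 0, 0], 0], [[0.3, 0, 0], 0], [[0.3, 0, 0], 0], [[0.3, 0, 0], 0]]' --jaw 0.3

```text
time: 25.78
tool_pos: [545.1, 9.2, 51.0]
tcp_rot: [72.1, 89.0, -20.5]
ft_force: [0.4, -0.2, -0.3]
finger_gap: 55.4
```

Call:
move_arm --deltas '[[[-10, 0, 0], 0], [[-40, 0, 0], 0], [[-90, 0, 0], 0], [[-130, 0, 0], 0], [[-130, 0, 60], 0], [[-130, 0, 120], 0], [[-130, 0, 180], 0], [[-130, 0, 180], 0]]'

```text
time: 26.78
tool_pos: [534.2, -173.9, 183.0]
tcp_rot: [69.0, 88.9, -23.9]
ft_force: [-0.4, -0.3, 0.3]
finger_gap: 55.8
```

```bash
python3 - <<'E'
from h import *
go([0,0,0],0)
shot('side','s9');shot('top','t9')
S=cv2.imread('pics/s9.png');T=cv2.imread('pics/t9.png')
o=np.zeros((600,790,3),np.uint8)
o[:294,:784]=cv2.resize(T[185:234,195:325],None,fx=6.0308,fy=6,interpolation=cv2.INTER_CUBIC)
o[300:600,:350]=cv2.resize(S[195:255,225:295],None,fx=5,fy=5,interpolation=cv2.INTER_CUBIC)
o[300:600,360:785]=cv2.resize(S[90:330,100:440],None,fx=1.25,fy=1.25)
cv2.imwrite('pics/c11.png',o)
E
```

```text
t 26.77 tcp [ 534.2 -173.9  183. ] yaw -2.91 j6 -20.3 F [-0.4 -0.3  0.3] gap 55.8 wz 0.013
delta [ 172.2 -545.5 -147.7] turn -2.91
```

The viewer limit is reached, so I check by numbers: colour centroids before and after, and depth.

```bash
python3 - <<'E'
from h import *
def cen(tag,col,box):
    z=np.load(f'pics/{tag}.npz');im=z['im'].astype(int);d=z['d'];R_,G,B=im[...,0],im[...,1],im[...,2]
    m=(R_>200)&(G>90)&(G<170)&(B<90) if col=='o' else (R_>185)&(G<70)&(B<70)
    k=np.zeros_like(m);x0,y0,x1,y1=box;k[y0:y1,x0:x1]=1;m&=k.astype(bool)
    v,u=np.nonzero(m);return (u.mean(),v.mean()),len(u),np.median(d[m])
for a,b in(('t6','s6'),('t9','s9')):
    A=cen(a,'o',(195,185,245,230));B=cen(b,'o',(225,190,295,255));print(a,A,B,'headtop',tri(A[0],B[0]),pts('top',[A[0]],[A[2]]))
A=cen('t9','r',(230,185,300,230));B=cen('s9','r',(240,170,310,250))
p,e=tri(A[0],B[0]);print('handle top',A,B,p,e)
a=np.radians(87.4);y=np.array([np.cos(a),np.sin(a)]);x=np.array([y[1],-y[0]]);O=np.array([547.1,102.5])
q=rayz('top',[A[0]],82)[0];print('handle in stand',(p[:2]-O)@x,(p[:2]-O)@y,'ray z82',(q[:2]-O)@x,(q[:2]-O)@y)
# bystanders & rest: image change vs start, outside of job regions
for n,f,boxes in(('top','t9',{'jar':(190,118,226,155),'glove':(252,98,345,155),'brush':(360,140,408,205),'loupe':(130,132,155,156)}),):
    i0=np.load('pics/top0.npz')['im'].astype(int);i1=np.load(f'pics/{f}.npz')['im'].astype(int)
    for k,(x0,y0,x1,y1) in boxes.items():print(k,np.abs(i0-i1)[y0:y1,x0:x1].mean().round(1))
E
```

```text
t6 ((np.float64(215.26923076923077), np.float64(205.46153846153845)), 52, np.float32(940.5851)) ((np.float64(258.53846153846155), np.float64(217.63076923076923)), 65, np.float32(1122.5686)) headtop (array([546.4, 102. , 131.8]), [np.float64(2.1258127195965395), np.float64(2.1258127195961936)]) [[548.2 101.9 135.3]]
t9 ((np.float64(215.6), np.float64(205.8)), 50, np.float32(931.54333)) ((np.float64(259.1333333333333), np.float64(215.35)), 60, np.float32(1116.7825)) headtop (array([545.1, 100. , 139.1]), [np.float64(1.8929852593950647), np.float64(1.8929852593950545)]) [[546.5  99.7 144.1]]
handle top ((np.float64(252.0), np.float64(213.0)), 2, np.float32(990.863)) ((np.float64(269.0204081632653), np.float64(204.57142857142858)), 49, np.float32(1224.1162)) [539.1   8.4  85.6] [np.float64(5.278597781146386), np.float64(5.278597781146512)]
handle in stand -3.722659690723579 -94.37300466868165 ray z82 -8.604847922587844 -95.53329304371506
jar 1.8
glove 3.8
brush 59.2
loupe 2.0
```

```bash
python3 - <<'E'
from h import *
z=np.load('pics/s9.npz');im=z['im'].astype(int)
m=(im[...,0]>185)&(im[...,1]<70)&(im[...,2]<70);m[:170]=0;m[250:]=0;m[:,:240]=0;m[:,310:]=0
v,u=np.nonzero(m);print(u.min(),u.max(),v.min(),v.max())
O=np.array([547.1,102.5]);a=np.radians(87.4);y=np.array([np.cos(a),np.sin(a)]);x=np.array([y[1],-y[0]])
q=rayz('side',[(u.mean(),v.mean())],82)[0];print('side',(q[:2]-O)@x,(q[:2]-O)@y)
z=np.load('pics/t9.npz');im=z['im'].astype(int)
m=(im[...,0]>1.8*im[...,1]+15)&(im[...,0]>1.8*im[...,2]+15)&(im[...,0]>60)&(np.abs(im[...,1]-im[...,2])<35);m[:190]=0;m[228:]=0;m[:,:240]=0;m[:,285:]=0
v,u=np.nonzero(m);d=z['d'][m];print(len(u),u.min(),u.max(),v.min(),v.max(),d.min(),d.max())
k=d<d.min()+8;P=pts('top',np.c_[u,v][k],d[k]);c=P.mean(0);print('top',c,(c[:2]-O)@x,(c[:2]-O)@y,'z range',P[:,2].min(),P[:,2].max())
z=np.load('pics/s9.npz');i0=np.load('pics/side0.npz')['im'].astype(int)
print('brush side diff',np.abs(i0-z['im'].astype(int))[128:145,240:298].mean())
E
```

```text
265 273 201 208
side 2.59464386975113 -96.51924638217662
82 249 257 205 214 0.0 1058.5217
top [ 467.5  -41.  1068.3] -73.05208692020862 -147.01139127619467 z range 1068.2936615979008 1068.2936615979008
brush side diff 4.282285327924273
```

```bash
python3 -c "
from h import *
print(r.hand_in(), r.sense()['time'])"
```

```text
the job is handed in; nothing more can be done
the job is handed in; nothing more can be done
```

I seated the post in the stand, freed it with the red wedge, left both standing released, and handed the job in at about 27 s of the 72 s allowed.

- **Seating the post:** I took it from the rack and pushed it down gently. The tang dropped into the slot at the stand's neutral angle, so no twist was needed. It stopped hard with the collar on the rim at about 25 N. I let go, and the pictures showed it upright and centred.
- **Driving the wedge:** I slid the blade between the rails and through the tunnel. Driving took about 4–8 N, and I stopped when the push rose to 15 N with no further motion. I then let go and backed off.

Last checks, before handing in:

| Check | Result |
|---|---|
| Head rise, by depth | About 9 mm, which puts the head centre near 125 mm |
| Head rise, by two-view triangulation | About 7 mm; triangulation also read 3 to 4 mm low before the lift |
| Handle position, side view | About 96.5 mm from the bore axis, against 97 mm expected |
| Handle position, top view | Failed, because the arm hid or shaded the handle; the sideways reading there (3–9 mm off) is unreliable |
| Jar, glove box, loupe | Unmoved in the top picture |
| Brush | The top picture differed from the start, probably because the arm covered it; the side picture was unchanged |

I couldn't view the final picture because I had used all 12 views, so the last checks are numerical only.

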